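# Make the small wood lathe ready for a fast polishing run

### The job

Make the small wood lathe in front of you ready for a fast polishing run. With the fingertips, swing the raised clear chuck guard forward and down over the chuck until it is fully closed; then push the T-shaped speed-range lever on top of the headstock towards the back of the machine, past the click of the first notch (slow) and on to its second stop (fast). Pick nothing up, and leave the tools and pieces of wood lying around the lathe where they are.

Things in the scene. Friction and masses are not known exactly. Their poses are not given: they have to be found in the camera images.
- lathe: wood lathe on a board 300 x 500 x 18 (fixed). Origin on the table under the bed's middle; y along the bed to the headstock, x to the machine's back, z up. Headstock: grey box x -60..60, y 90..215 (black cover to 233), top 155 high, with a 3 mm slotted gate plate round the lever. Tool rest and tailstock lie at y below -5, up to 155 high; the tailstock's small lock lever is fixed and not meant
- chuck_centre (a point): centre of the steel chuck (60 across, 30 long), 100 above the table, just beside the headstock; the closed guard covers it
- guard (a joint): angle of the chuck guard, rad: 0 fully closed on its stop (top panel level over the chuck), raised to 0.95 to 1.5 at the start, 1.62 the open stop. A stiff friction hinge (about 0.12 N m): it stays at any angle and needs 2 to 5 N along its swing. High up, a straight downward press on it can jam: push it from behind, towards the front, and follow its arc
- guard_hinge (a point): point on the guard's hinge axis, half-way along its 84 mm width, 150 above the table, 64 behind the spindle line; the axis is parallel to the lathe's y
- guard_front (a point): middle of the free edge of the guard's front panel. The guard: clear plastic 84 wide, 4 thick, dark steel edge strips. Closed, from the hinge: level top panel 98 to the front, a bevel 18 forward and 18 down, then the front panel to this edge, 120 forward of the hinge and 56 below it. Raised, the top panel stands up behind the chuck and the front panel overhangs to the front, outer face up
- range_lever (a joint): angle of the speed-range lever, rad: 0 neutral (leaning to the machine's front; starts here), 0.43 first notch, slow (upright), 0.84 second and last stop, fast (leaning to the back). A sprung detent pulls it into each: leaving neutral or the first notch takes 5 to 8 N at the grip, more when fast; left between two it springs to the nearer
- lever_grip (a point): centre of the lever's T-grip, a black bar 44 long, 22 across, parallel to the lathe's y on a steel rod. It swings to the lathe's +x on an arc of radius 75 about the pivot: from 31 in front of it to 31 behind, 208 above the table at both ends, 215 in the middle
- lever_pivot (a point): the range lever's pivot, 15 below the headstock's top (140 above the table), at x 0, y 160 of the lathe; fixed to the lathe
- gouge: turning gouge lying flat, wooden handle and steel blade, 270 long, 26 wide, 26 high; on the table beyond the headstock end. Origin on its underside; not part of the job
- skew_chisel: skew chisel lying flat, wooden handle and flat steel blade, 270 long, 26 wide, 26 high; on the table beyond the tailstock end. Origin on its underside; not part of the job
- brush: wooden bench brush lying flat, 260 long, 34 wide, 34 high; on the table beyond the gouge. Origin on its underside; not part of the job
- wax_tin: round flat metal tin, 54 across, 28 high, standing on the lathe's board in front of the headstock. Origin on its underside; not part of the job
- bobbin: small turned wooden bobbin, 34 across, 50 high, standing on the board in front of the tool rest. Origin on its underside; not part of the job
- blank: square wooden blank, 24 x 90 x 24 high, lying on the board in front of the tailstock. Origin on its underside; not part of the job
- caliper: steel vernier caliper lying flat, 150 long, 52 across the jaws, 8 high; on the board behind the bed. Origin on its underside; not part of the job

How it is judged:
By the outcome, as a careful person would: the job done as asked, in the order asked, and still so for the second after the job is handed in, with the robot touching nothing.
It also fails if it takes over 51 s, if anything falls off the work surface, if the arm or the gripper's body presses on something with over 40 N, if the wrist force passes 120 N, or if a joint passes its speed limit or range.

### The arm

A 7-joint arm with a two-finger parallel gripper is mounted at the origin on the work surface. World frame = base frame: x ahead of the robot, y to its left, z up, the work surface at z = 0. Lengths are in m, angles in rad, forces in N, time in s.
With the tool pointing down it reaches from about 0.4 to 0.875 m from the base axis. Payload 19.3 kg.
Tool frame: the origin (TCP) lies at the very end of the fingers, on their centre line; the grasp point (between the pads) lies bot.grasp_offset behind it (bot.grasp_offset is the distance from the TCP to the grasp point, in m); z points along the fingers, y is the direction in which the jaws open and shut (so a half turn about z gives the same grasp; the last joint's range is limited). The gripper opens to 85 mm and grips with 20 to 120 N. Pads are 22 mm wide; open, the fingers measure 114 mm over their backs; the gripper's body (76 mm by 85 mm) begins 54 mm behind the grasp point. The pads swing forward as they close: fully open they stand 13 mm farther back than shut.
Start: joints at [1.066, 0.521, -0.036, 1.599, 0.021, 1.021, -0.113], TCP at [0.263, -0.567, 0.231] pointing down, gripper open.
Joint ranges: [-2.91, 2.91], [-0.3, 2.13], [-1.5, 1.42], [0.17, 2.43], [-1.26, 4.41], [0.16, 1.93], [-2.52, 2.52]. Speed limits (rad/s): [1.89, 1.89, 2.39, 2.39, 3.01, 3.01, 3.01].

### API

Orientations are given as [roll, pitch, yaw] about the fixed x, y, z axes, in that order (R = Rz(yaw) Ry(pitch) Rx(roll)).
In Python, from workcell import bot gives the robot as it stands. The module is installed in compiled form; this text tells all that it offers.
- The arm moves only by the shell command python3 -m handwheel 'ROWS' [OPENING] [FORCE]. ROWS is JSON, a list of rows, each a list of 6 numbers: the shift along the tool's x, y, z as a fraction of full scale, then the turn, a rotation vector about the tool's x, y, z as a fraction of full scale. In form: [[x, y, z, rx, ry, rz], ...]. A call has 1 to 8 rows; each row shifts and turns the commanded pose from where the row before left it, along the tool's axes as they then stand; what a row does not reach is not made up. Full scale, the value 1, is 0.025 m for a shift and 360 degrees for a turn. A row lasts 1/8 s, in which the tool goes at most 62.5 mm and 10.7 degrees, less where a joint would pass 70% of its speed; a pose out of reach is approached as far as the arm can. A call with a number of a shift or a turn outside -1 to 1 is refused whole. A call with a gripper value outside its range is refused whole. OPENING is the closure, from -1 (fully open) to 1 (shut), set as the call begins (- or left out, the last holds). The fingers move at their own pace and stop on an object; FORCE is the grip in N (left out, the last holds). Time passes only in rows, so rows that do not move let the fingers close. It gives the time, the measured TCP pose, the force and the opening at its end, in the units of the state.
- bot.observe(): the state, without advancing time (a new reading comes with each control period).
- bot.grab_frame(name): name is "side" or "top"; returns a dict with "pixels" (480x640x3 uint8, blue, green, red), "vertical_fov" (degrees; the focal length in pixels is half the picture's height over the tangent of half this angle, whatever the lens; pixels are square), "cx", "cy" (the principal point, pixels), "D" ([k1, k2, p1, p2, k3] as OpenCV has them; the pictures are not rectified), "R" (3x3) and "t" (3): a world point X has camera coordinates R X + t. Camera axes: x right, y down, z forward; pixel columns grow to the right and rows downward; lengths in m; the calibration is good to about 2 mm. A picture is of the moment at which its call begins. There is no depth.
- bot.job_done(): hands the job in, once; it reports no verdict.
Trained networks look in a picture, given as the dict that the camera call returned (one of the last four; its "shot" number tells which), for a name from the list of things; names that differ only in an ending like _2 or _b are one class to them, and where a whole thing is asked for, a point or a joint stands for the part that bears it (a point fixed in the world has none). Each returns a list of dicts, best first, with "score" (0 to 1); they miss things now and then, are a little off and sometimes report something else, mostly with a low value. They report only what shows in the picture. A call takes as long as a camera call.
- bot.trace(picture, thing): "region" (480x640 bool, what is visible of it) and "point" ([column, row] in pixels, amid what is visible of it).
The state is a dict: "clock": time; "qpos": joint angles; "qd": joint speeds; "joint_efforts": joint torques, N m; "position": TCP position; "tool_rot": TCP orientation; "force": force on the tool from outside, world axes, zero at the start; "moment": the same for the moment, N m; "grip_width": finger opening in m.
Only numpy, scipy, OpenCV 4.12 (cv2) and the standard library are available. Lean on these libraries where they do the work, as an engineer would, in place of code of your own. Each camera call takes 0.05 s, during which the arm holds its last target.

## Working session

There is one attempt and no reset: what is moved stays moved. The work goes in short steps, Python scripts to look and compute and a shell command to move; the robot and the scene stay as the last step left them, time stands still between calls to the robot, and variables do not carry over. Pictures are saved under pics/ and viewed, and the job is handed in when it is done.

```bash
mkdir -p pics; cat > h.py <<'E'
import numpy as np,cv2,pickle
from workcell import bot
def K(p):
    f=240/np.tan(np.radians(p["vertical_fov"])/2)
    return np.array([[f,0,p["cx"]],[0,f,p["cy"]],[0,0,1.]])
def ray(p,uv):
    n=cv2.undistortPoints(np.array([[uv]],float),K(p),np.array(p["D"],float))[0,0]
    R=np.array(p["R"]);t=np.array(p["t"])
    d=R.T@np.array([n[0],n[1],1]);return -R.T@t,d/np.linalg.norm(d)
def proj(p,X):
    X=np.atleast_2d(X).astype(float)
    return cv2.projectPoints(X,cv2.Rodrigues(np.array(p["R"],float))[0],np.array(p["t"],float),K(p),np.array(p["D"],float))[0][:,0]
def atz(p,uv,z):
    o,d=ray(p,uv);return o+d*(z-o[2])/d[2]
E
python3 - <<'E'
from h import *
ps={}
for n in("side","top"):
    p=bot.grab_frame(n);ps[n]=p;cv2.imwrite(f"pics/{n}0.png",p["pixels"])
    print(n,p["vertical_fov"],p["cx"],p["cy"],p["D"],-np.array(p["R"]).T@np.array(p["t"]))
    for th in("lathe","guard","range_lever","lever_grip","guard_front","chuck_centre","lever_pivot","guard_hinge","wax_tin","bobbin","blank","caliper","gouge","skew_chisel","brush"):
        try:
            r=bot.trace(p,th)
            print(th,[(round(x["score"],2),np.round(x["point"],1).tolist(),int(x["region"].sum())) for x in r[:2]])
        except Exception as e: print(th,e)
pickle.dump(ps,open("p0.pkl","wb"))
print(bot.observe(), bot.grasp_offset)
E
```

```text
side 42.352043424002595 318.46735732261396 231.58551560613006 [-0.02865596  0.          0.          0.          0.        ] [ 0.49626563 -1.04744183  1.00723765]
lathe [(0.79, [326.5, 338.9], 26142)]
guard [(0.82, [332.2, 235.7], 1180), (0.65, [269.8, 243.1], 190)]
range_lever [(0.52, [305.7, 213.6], 182)]
lever_grip [(0.69, [307.5, 210.4], 185)]
guard_front [(0.57, [328.9, 237.0], 1190), (0.26, [270.1, 300.2], 517)]
chuck_centre [(0.68, [327.4, 337.2], 26480)]
lever_pivot [(0.92, [326.9, 338.4], 26664)]
guard_hinge [(0.81, [331.2, 234.4], 1110)]
wax_tin [(0.76, [268.6, 301.5], 497)]
bobbin [(0.83, [274.7, 344.0], 308), (0.2, [269.8, 245.5], 175)]
blank [(0.69, [272.6, 395.2], 604)]
caliper [(0.62, [376.6, 352.3], 638)]
gouge [(0.58, [268.6, 245.8], 179)]
skew_chisel [(0.69, [328.5, 341.7], 26773), (0.61, [293.5, 458.1], 1896)]
brush [(0.62, [278.9, 227.8], 491), (0.53, [332.6, 236.3], 1077)]
top 46.36778936534601 321.55645097277403 243.141102662157 [0.01235721 0.         0.         0.         0.        ] [0.41532035 0.0192716  1.36079101]
lathe [(0.8, [380.5, 238.4], 23810), (0.28, 
[... 706 characters left out ...]
1.8, 239.4], 1396)]
{'clock': 1.6, 'qpos': array([ 1.06578639,  0.52139943, -0.03630908,  1.59951986,  0.02120406,
        1.02110552, -0.11277794]), 'qd': array([ 0.00051445, -0.00013278,  0.0004859 , -0.00230626, -0.00038011,
        0.00031197,  0.0016801 ]), 'joint_efforts': array([-3.16314718e-04, -9.26836324e+01,  1.97813898e+00, -3.70242083e+01,
        1.80521625e-02,  2.01008101e-03,  5.34531625e-05]), 'position': array([ 0.2632454 , -0.56683392,  0.23128391]), 'tool_rot': array([-3.14154539e+00,  2.49625328e-06,  4.34799438e-01]), 'force': array([ 0.25426713, -0.80653564,  0.45035038]), 'moment': array([0.00422092, 0.02137916, 0.01913373]), 'grip_width': 0.08537691592435993} 0.0187
```

View pictures.

View pics/side0.png

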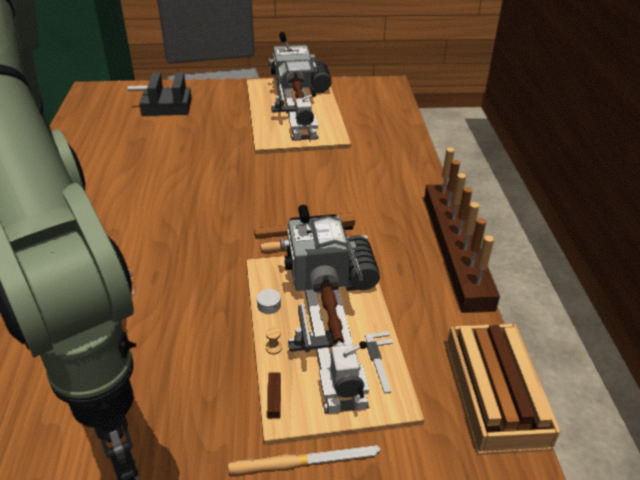

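View pics/top0.png

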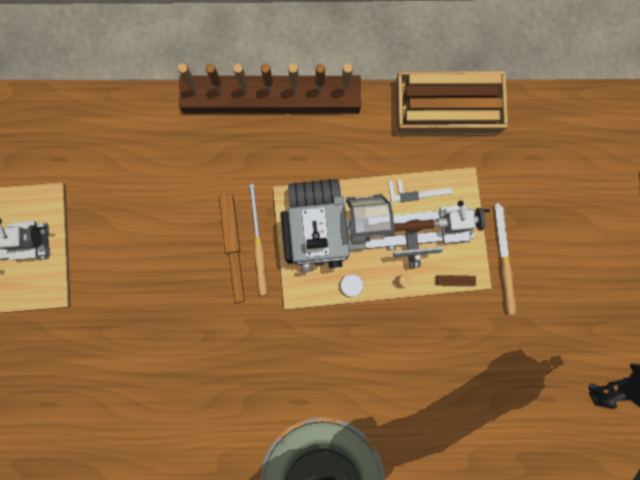

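```bash
python3 - <<'E'
from h import *
ps=pickle.load(open("p0.pkl","rb"))
a=ps["top"]["pixels"][155:320,215:515];cv2.imwrite("pics/t0z.png",cv2.resize(a,None,fx=2.66,fy=2.66,interpolation=cv2.INTER_CUBIC))
b=ps["side"]["pixels"][190:420,235:435];cv2.imwrite("pics/s0z.png",cv2.resize(b,None,fx=2.6,fy=2.6,interpolation=cv2.INTER_CUBIC))
p=ps["top"]
c=np.array([atz(p,uv,.018) for uv in [(274,186),(475,168),(491,290),(284,307)]])
print(c, c.mean(0)); 
for i in range(4): 
  d=c[(i+1)%4]-c[i]; print(np.linalg.norm(d),np.arctan2(d[1],d[0]))
E
```

```text
[[ 0.69821394  0.11237761  0.018     ]
 [ 0.74066218 -0.37998777  0.018     ]
 [ 0.44224674 -0.40748714  0.018     ]
 [ 0.40555906  0.08830382  0.018     ]] [ 0.57167048 -0.14669837  0.018     ]
0.4941917898964754 -1.4847961057187846
0.29967980793636756 -3.049700881314105
0.4971465188873583 1.6446599789753462
0.29364336397085883 0.08207522258982261
```

View pics/t0z.png

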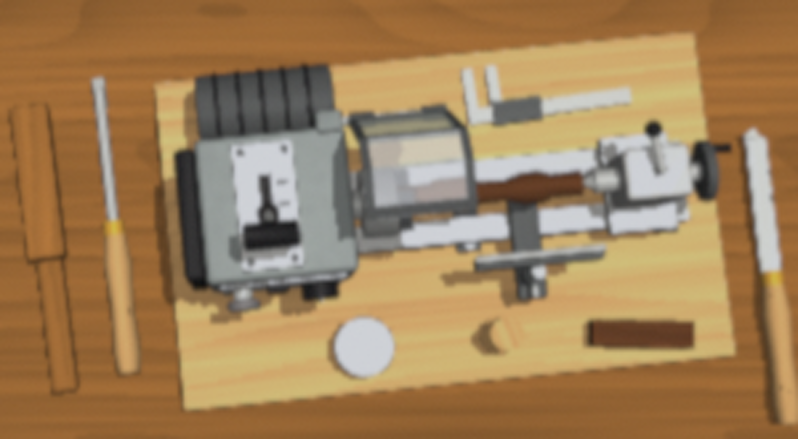

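View pics/s0z.png

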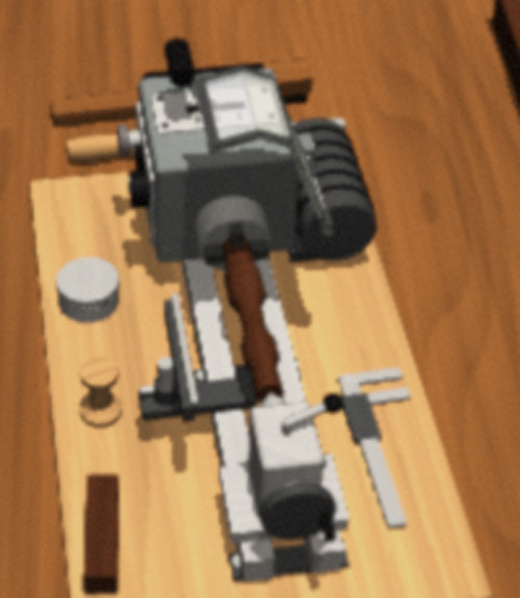

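```bash
cat >> h.py <<'E'
def L2W(P,L): # L=(x,y,yaw)
    P=np.atleast_2d(P).astype(float);c,s=np.cos(L[2]),np.sin(L[2])
    return np.c_[L[0]+c*P[:,0]-s*P[:,1],L[1]+s*P[:,0]+c*P[:,1],P[:,2]]
def guard_prof(th):
    q=np.array([[0,0],[-.098,0],[-.116,-.018],[-.120,-.056]])
    c,s=np.cos(th),np.sin(th)
    return np.c_[q[:,0]*c+q[:,1]*s+.064,-q[:,0]*s+q[:,1]*c+.150]
def lines(L,th,gy,lev):
    o=[]
    b=[[-.15,-.25],[.15,-.25],[.15,.25],[-.15,.25]]
    for i in range(4): o.append(([*b[i],.018],[*b[(i+1)%4],.018],(0,0,255)))
    b=[[-.06,.09],[.06,.09],[.06,.215],[-.06,.215]]
    for i in range(4): o.append(([*b[i],.155],[*b[(i+1)%4],.155],(0,255,0)))
    g=guard_prof(th)
    for i in range(4):
        o.append(([g[i,0],gy-.042,g[i,1]],[g[i,0],gy+.042,g[i,1]],(255,0,255)))
        if i<3:
            for s in(-.042,.042): o.append(([g[i,0],gy+s,g[i,1]],[g[i+1,0],gy+s,g[i+1,1]],(255,0,255)))
    a=lev-.43; gx,gz=.075*np.sin(a),.14+.075*np.cos(a)
    o.append(([gx,.138,gz],[gx,.182,gz],(255,255,0)));o.append(([0,.16,.155],[gx,.16,gz],(255,255,0)))
    return o
def overlay(p,L,th,gy,lev,box,f,name):
    r0,r1,c0,c1=box
    im=cv2.resize(p["pixels"][r0:r1,c0:c1],None,fx=f,fy=f,interpolation=cv2.INTER_CUBIC)
    for a,b,col in lines(L,th,gy,lev):
        q=(proj(p,L2W([a,b],L))+.5-[c0,r0])*f
        cv2.line(im,tuple(int(v) for v in q[0]),tuple(int(v) for v in q[1]),col,1)
    cv2.imwrite(name,im)
E
cat > ov.py <<'E'
import sys
from h import *
def run(tag,L,th,gy,lev,pk="p0.pkl"):
    ps=pickle.load(open(pk,"rb"))
    overlay(ps["top"],L,th,gy,lev,(155,320,215,515),2.66,f"pics/t{tag}.png")
    overlay(ps["side"],L,th,gy,lev,(195,335,235,435),4,f"pics/s{tag}.png")
E
python3 -c "
from ov import *
run('a',(.5717,-.1467,.08),1.2,.045,0)"
```

```text
(no output)
```

View pics/ta.png

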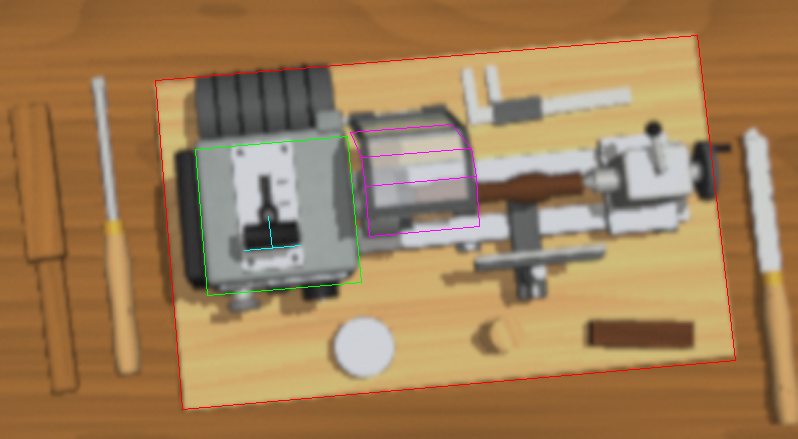

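View pics/sa.png

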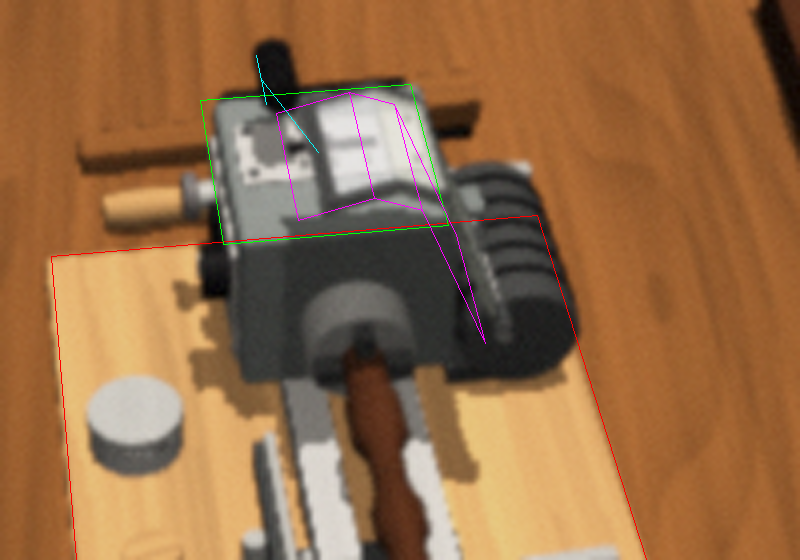

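```bash
cat >> h.py <<'E'
def tri(prs):
    A=np.zeros((3,3));b=np.zeros(3)
    for p,uv in prs:
        o,d=ray(p,uv);M=np.eye(3)-np.outer(d,d);A+=M;b+=M@o
    X=np.linalg.solve(A,b);return X,[np.round(proj(p,X)[0]-uv,1) for p,uv in prs]
E
python3 - <<'E'
from h import *
ps=pickle.load(open("p0.pkl","rb"))
s,t=ps["side"],ps["top"]
g=lambda x,y:(235+x/4-.5,195+y/4-.5)
h=lambda x,y:(215+x/2.66-.5,155+y/2.66-.5)
print(tri([(t,h(271,236)),(s,g(274,73))]))
a=s["pixels"][200:260,285:345];cv2.imwrite("pics/s0g.png",cv2.resize(a,None,fx=9,fy=9,interpolation=cv2.INTER_CUBIC))
a=t["pixels"][195:270,280:400];cv2.imwrite("pics/t0g.png",cv2.resize(a,None,fx=6.5,fy=6.5,interpolation=cv2.INTER_CUBIC))
E
```

```text
(array([0.53583149, 0.01150629, 0.21180882]), [array([0. , 0.6]), array([ 0.6, -0.1])])
```

View pics/s0g.png

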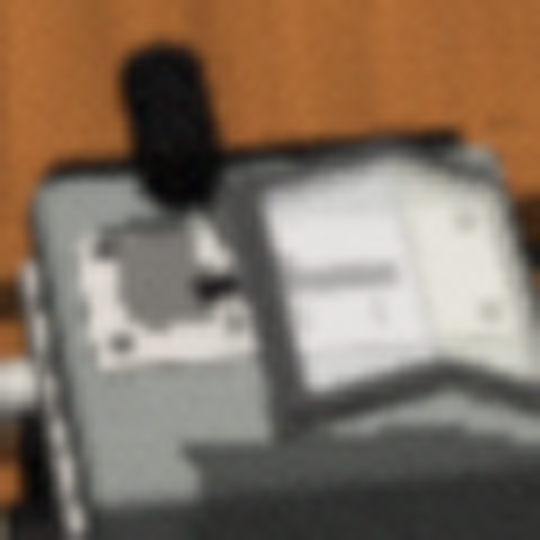

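View pics/t0g.png

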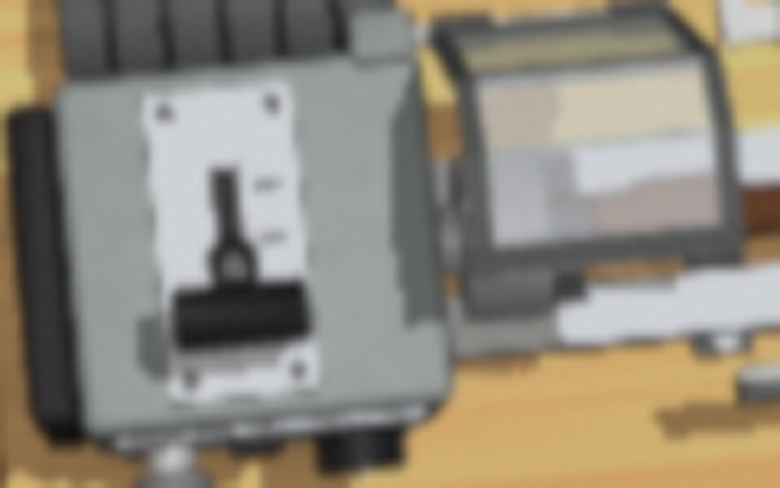

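```bash
python3 - <<'E'
from h import *
from scipy.optimize import least_squares
ps=pickle.load(open("p0.pkl","rb"))
s,t=ps["side"],ps["top"]
g=lambda x,y:np.array((285+x/9-.5,200+y/9-.5))
h=lambda x,y:np.array((280+x/6.5-.5,195+y/6.5-.5))
def res(v,full=False):
    L=v[:3];th,gy=v[3:5];pr=guard_prof(th)
    G=lambda i,sg:[pr[i,0],gy+sg*.042,pr[i,1]]
    P=[(t,[-.031,.16,.208],h(240,315),1),(s,[-.031,.16,.208],g(170,122),1),
       (t,[-.06,.215,.155],h(90,435),.6),(t,[.06,.215,.155],h(60,85),.6),(t,[-.06,.09,.155],h(452,400),.6),
       (t,G(3,1),h(478,268),1),(t,G(3,-1),h(742,250),1),(s,G(3,1),g(248,185),1),(s,G(3,-1),g(278,428),1),
       (t,G(2,1),h(468,75),.7),(t,G(2,-1),h(712,52),.7),(s,G(2,1),g(400,160),.7),(s,G(2,-1),g(440,368),.7),
       (t,G(1,1),h(435,20),.5),(t,G(1,-1),h(672,5),.5)]
    r=[w*(proj(p,L2W([X],L))[0]-uv) for p,X,uv,w in P]
    return np.array(r) if full else np.r_[np.ravel(r),(v[2]-.08)/.005]
for th0 in (1.0,1.2,1.4):
    o=least_squares(res,[.575,-.147,.08,th0,.045],loss="soft_l1")
    print(np.round(o.x,4),o.cost)
print(np.round(res(o.x,True),1).tolist())
from ov import run
run('b',o.x[:3],o.x[3],o.x[4],0)
E
```

```text
[ 0.5812 -0.1455  0.0804  1.2586  0.0461] 31.01677717189867
[ 0.5812 -0.1455  0.0804  1.2586  0.0461] 31.01677717189852
[ 0.5812 -0.1455  0.0804  1.2586  0.0461] 31.016777171898543
[[-0.0, 0.3], [1.0, 1.0], [-0.8, -0.0], [-0.8, -0.6], [0.4, 0.2], [-0.9, -0.0], [0.1, -0.9], [-1.0, -0.3], [1.4, -0.7], [-0.6, 7.5], [2.4, 7.4], [0.4, -1.4], [2.0, 0.9], [1.4, 4.5], [3.8, 3.9]]
```

View pics/tb.png

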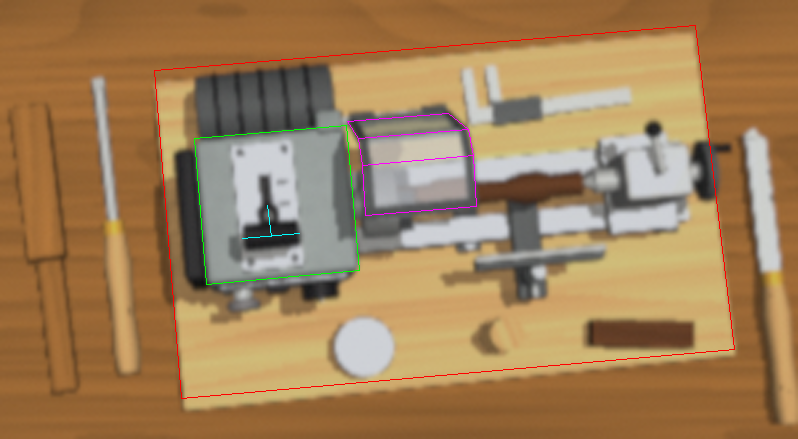

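View pics/sb.png

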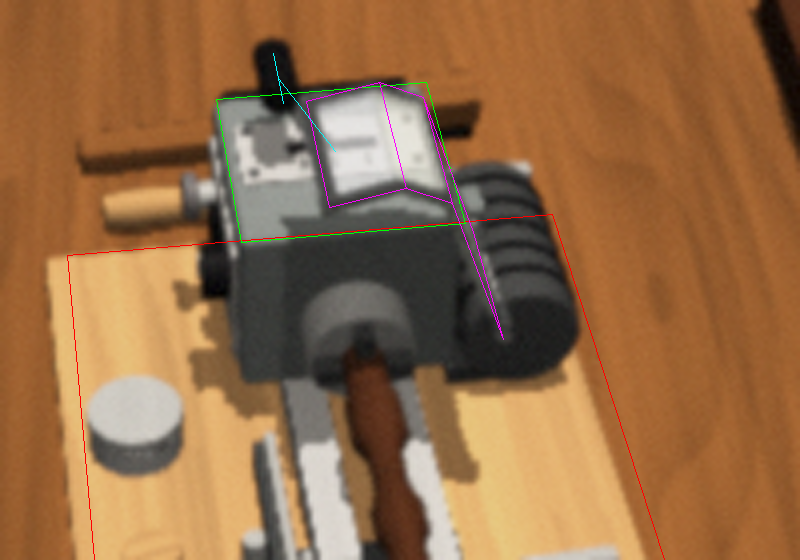

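```bash
python3 - <<'E'
from h import *
from scipy.optimize import least_squares
ps=pickle.load(open("p0.pkl","rb"))
s,t=ps["side"],ps["top"]
g=lambda x,y:np.array((285+x/9-.5,200+y/9-.5))
h=lambda x,y:np.array((280+x/6.5-.5,195+y/6.5-.5))
def res(v,full=False):
    L=v[:3];th,gy=v[3:5];pr=guard_prof(th)
    G=lambda i,sg:[pr[i,0],gy+sg*.042,pr[i,1]]
    P=[(t,[-.031,.16,.208],h(240,315),1),(s,[-.031,.16,.208],g(170,122),1),
       (t,[-.06,.215,.155],h(90,435),.6),(t,[.06,.215,.155],h(60,85),.6),(t,[-.06,.09,.155],h(452,400),.6),
       (t,G(3,1),h(478,268),1),(t,G(3,-1),h(742,250),1),(s,G(3,1),g(248,185),1),(s,G(3,-1),g(278,428),1),
       (s,G(2,1),g(400,160),.7),(s,G(2,-1),g(440,368),.7),
       (t,G(1,1),h(468,75),.7),(t,G(1,-1),h(712,52),.7),(t,G(0,1),h(435,20),.5),(t,G(0,-1),h(672,5),.5)]
    r=[w*(proj(p,L2W([X],L))[0]-uv) for p,X,uv,w in P]
    return np.array(r) if full else np.r_[np.ravel(r),(v[2]-.08)/.005]
for th0 in (1.0,1.4):
    o=least_squares(res,[.575,-.147,.08,th0,.045],loss="soft_l1")
    print(np.round(o.x,4),o.cost)
print(np.round(res(o.x,True),1).tolist())
L,th,gy=o.x[:3],o.x[3],o.x[4]
np.save("fit.npy",o.x)
for q in (th,.9,.6,.3,0):
    pr=guard_prof(q);print(q,np.round(L2W(np.c_[pr[:,0],np.full(4,gy),pr[:,1]],L),3).tolist())
print("grip",np.round(L2W([[-.031,.16,.208],[0,.16,.215],[.031,.16,.208]],L),3))
E
```

```text
[ 0.5811 -0.1456  0.0796  1.251   0.0453] 8.011148953176145
[ 0.5811 -0.1456  0.0796  1.251   0.0453] 8.011148953176159
[[-0.0, 0.2], [1.0, 1.0], [-0.8, -0.1], [-0.7, -0.6], [0.4, 0.2], [-0.6, 0.3], [0.4, -0.4], [-1.4, 0.3], [1.0, -0.1], [0.1, -1.1], [1.7, 1.2], [-1.3, 0.6], [1.3, 0.6], [-0.4, 1.3], [0.4, 0.9]]
1.2509744391685145 [[0.641, -0.095, 0.15], [0.611, -0.098, 0.243], [0.588, -0.1, 0.254], [0.551, -0.103, 0.246]]
0.9 [[0.641, -0.095, 0.15], [0.581, -0.1, 0.227], [0.555, -0.102, 0.23], [0.523, -0.105, 0.209]]
0.6 [[0.641, -0.095, 0.15], [0.561, -0.102, 0.205], [0.536, -0.104, 0.201], [0.511, -0.106, 0.172]]
0.3 [[0.641, -0.095, 0.15], [0.548, -0.103, 0.179], [0.526, -0.105, 0.167], [0.511, -0.106, 0.132]]
0 [[0.641, -0.095, 0.15], [0.544, -0.103, 0.15], [0.526, -0.105, 0.132], [0.522, -0.105, 0.094]]
grip [[0.538 0.011 0.208]
 [0.568 0.014 0.215]
 [0.599 0.016 0.208]]
```

```bash
python3 -m handwheel '[[0,0,-1,0,0,0.0282],[0,0,-1,0,0,0.0282],[0,0,-1,0,0,0],[0,0,0,0,0,0]]' 1 30
```

```text
clock: 2.1
position: [0.2636, -0.5675, 0.3081]
tool_rot: [3.139, -0.001, 0.08]
force: [0.5, -0.2, -0.6]
grip_width: 0.0121
```

```bash
python3 -m handwheel '[[0.9,-1,0,0,0,0],[0.9,-1,0,0,0,0],[0.9,-1,0,0,0,0],[0.9,-1,0,0,0,0],[0.9,-1,0,0,0,0],[0.9,-1,0,0,0,0],[0.9,-1,0,0,0,0],[0.9,-1,0,0,0,0]]' && python3 -m handwheel '[[1,-1,0,0,0,0],[1,-1,0,0,0,0],[1,-1,0,0,0,0],[1,-1,0,0,0,0],[1,-1,0,0,0,0],[1,-1,0,0,0,0],[1,-1,0,0,0,0],[1,-1,0,0,0,0]]' && python3 -m handwheel '[[1,-0.8,0,0,0,0],[1,-0.8,0,0,0,0],[0,0,0,0,0,0],[0,0,0,0,0,0]]'
```

```text
clock: 3.1
position: [0.427, -0.352, 0.3057]
tool_rot: [-3.141, 0.001, 0.081]
force: [-0.2, -0.5, -0.6]
grip_width: 0.0001
clock: 4.1
position: [0.6103, -0.1367, 0.3056]
tool_rot: [-3.141, 0.001, 0.081]
force: [0.6, -0.0, -0.7]
grip_width: -0.0002
clock: 4.6
position: [0.6561, -0.0942, 0.3056]
tool_rot: [3.141, 0.001, 0.08]
force: [-0.7, 0.7, 0.4]
grip_width: -0.0002
```

```bash
python3 - <<'E'
from h import *
ps={}
for n in("side","top"):
    p=bot.grab_frame(n);ps[n]=p
pickle.dump(ps,open("p1.pkl","wb"))
a=ps["side"]["pixels"][120:320,235:435];cv2.imwrite("pics/s1.png",cv2.resize(a,None,fx=3,fy=3))
x=bot.observe()["position"]
for n in ps: print(n,proj(ps[n],x))
E
```

```text
side [[368.18486194 204.78278644]]
top [[371.57569886 176.06319735]]
```

View pics/s1.png

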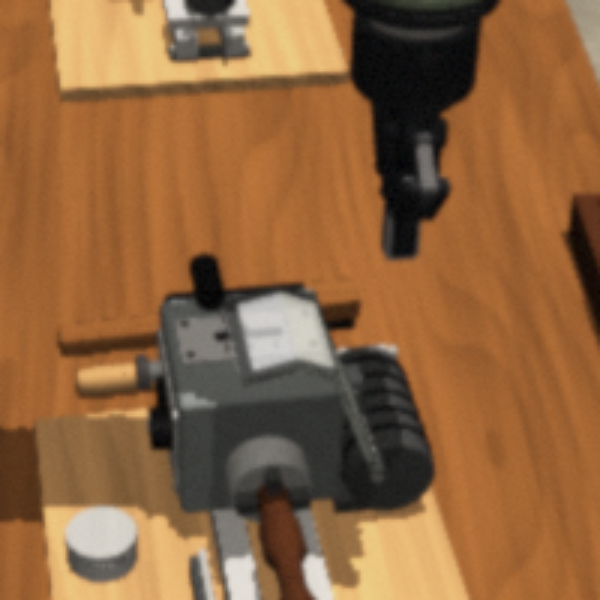

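```bash
python3 -m handwheel '[[0,0,1,0,0,0],[0,0,1,0,0,0],[0,0,1,0,0,0],[-0.4,0,0,0,0,0],[-0.4,0,0,0,0,0],[0,0,0,0,0,0]]'; python3 -m handwheel '[[-0.2,0,0,0,0,0],[-0.2,0,0,0,0,0],[-0.2,0,0,0,0,0],[-0.2,0,0,0,0,0]]'
cat > plan.py <<'E'
from h import *
v=np.load("fit.npy");L=v[:3]
x=bot.observe();P=x["position"];c,s=np.cos(L[2]),np.sin(L[2]);d=P-[L[0],L[1],0]
l=np.array([c*d[0]+s*d[1],-s*d[0]+c*d[1],P[2]]);print("lathe",np.round(l,4),x["clock"],x["force"].round(1),x["qpos"].round(2))
E
python3 - <<'E'
from plan import *
r=.085
for q in (1.25,1.1,.95,.8,.65,.5,.35,.2,.1,0):
    print(q,np.round([.064-r*np.cos(q)+.002*np.sin(q)+.011,.150+r*np.sin(q)+.002*np.cos(q)],4))
E
```

```text
clock: 5.45
position: [0.6363, -0.0959, 0.2329]
tool_rot: [3.141, -0.002, 0.08]
force: [0.3, 0.4, 0.4]
grip_width: -0.0001
clock: 5.95
position: [0.6164, -0.0969, 0.2313]
tool_rot: [-3.142, -0.0, 0.08]
force: [1.4, 0.7, -0.4]
grip_width: 0.0001
lathe [0.0391 0.0457 0.2313] 5.95 [ 1.4  0.7 -0.4] [ 0.15  0.52 -0.13  1.6   0.08  1.03 -1.49]
1.25 [0.0501 0.2313]
1.1 [0.0382 0.2267]
0.95 [0.0272 0.2203]
0.8 [0.0172 0.2124]
0.65 [0.0085 0.203 ]
0.5 [0.0014 0.1925]
0.35 [-0.0042  0.181 ]
0.2 [-0.0079  0.1688]
0.1 [-0.0094  0.1605]
0 [-0.01   0.152]
```

```bash
python3 -m handwheel '[[-0.24,0,0.2,0,0,0],[-0.24,0,0.2,0,0,0],[-0.2,0,0.16,0,0,0],[-0.2,0,0.16,0,0,0],[-0.18,0,0.19,0,0,0],[-0.18,0,0.19,0,0,0]]'; python3 - <<'E'
from plan import *
ps={}
for n in("side","top"):
    p=bot.grab_frame(n);ps[n]=p
pickle.dump(ps,open("p2.pkl","wb"))
a=ps["side"]["pixels"][140:290,260:410];b=ps["top"]["pixels"][155:305,270:420]
cv2.imwrite("pics/2.png",cv2.resize(np.hstack([a,b]),None,fx=2.6,fy=2.6))
E
```

```text
clock: 6.7
position: [0.5855, -0.0995, 0.2035]
tool_rot: [3.142, 0.0, 0.08]
force: [1.7, 0.4, 0.5]
grip_width: 0.0002
lathe [0.008  0.0456 0.2035] 6.7 [1.7 0.4 0.5] [ 0.16  0.5  -0.13  1.71  0.08  0.93 -1.49]
```

View pics/2.png

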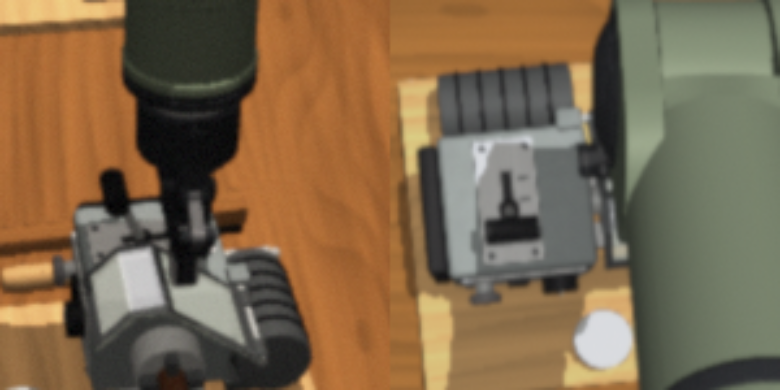

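The guard follows the fingertip: in the left half (side view) the tip is on the top panel at about (185,280), and the guard is more than half down.

```bash
python3 -m handwheel '[[-0.14,0,0.22,0,0,0],[-0.14,0,0.22,0,0,0],[-0.11,0,0.23,0,0,0],[-0.11,0,0.23,0,0,0],[-0.08,0,0.25,0,0,0],[-0.08,0,0.25,0,0,0]]'; python3 -m handwheel '[[-0.05,0,0.25,0,0,0],[-0.03,0,0.25,0,0,0],[0,0,0.12,0,0,0],[0,0,0,0,0,0]]'; python3 - <<'E'
from plan import *
E
```

```text
clock: 7.55
position: [0.5692, -0.1008, 0.1684]
tool_rot: [-3.142, -0.0, 0.08]
force: [-0.0, 1.0, 1.4]
grip_width: 0.0001
clock: 8.05
position: [0.5672, -0.1009, 0.1531]
tool_rot: [-3.141, 0.0, 0.08]
force: [0.8, -0.2, -0.3]
grip_width: 0.0002
lathe [-0.0103  0.0457  0.1531] 8.05 [ 0.8 -0.2 -0.3] [ 0.17  0.54 -0.13  1.8   0.09  0.81 -1.5 ]
```

Press further in small steps until the stop shows as force.

```bash
python3 -m handwheel '[[0,0,0.06,0,0,0],[0,0,0,0,0,0]]'; python3 -m handwheel '[[0,0,0.06,0,0,0],[0,0,0,0,0,0]]';python3 -m handwheel '[[0,0,0.06,0,0,0],[0,0,0,0,0,0]]'
```

```text
clock: 8.3
position: [0.5675, -0.1009, 0.1521]
tool_rot: [3.142, -0.0, 0.08]
force: [-0.4, 0.1, 2.6]
grip_width: 0.0002
clock: 8.55
position: [0.5676, -0.1009, 0.1518]
tool_rot: [3.141, -0.001, 0.08]
force: [-8.4, 0.7, 25.7]
grip_width: 0.0001
clock: 8.8
position: [0.5676, -0.101, 0.1514]
tool_rot: [3.141, -0.002, 0.08]
force: [-16.1, 2.5, 46.4]
grip_width: 0.0002
```

```bash
python3 -m handwheel '[[0,0,-0.5,0,0,0],[0,0,-1,0,0,0],[0,0,-1,0,0,0],[0,0,-1,0,0,0],[0,0,-1,0,0,0]]'; python3 -m handwheel '[[-0.6,-0.9,0,0,0,0],[-0.6,-0.9,0,0,0,0],[-0.6,-0.9,0,0,0,0],[-0.6,-0.9,0,0,0,0],[-0.6,-0.96,0,0,0,0],[0,0,0,0,0,0]]';python3 - <<'E'
from plan import *
ps={}
for n in("side","top"):
    p=bot.grab_frame(n);ps[n]=p
pickle.dump(ps,open("p3.pkl","wb"))
overlay(ps["side"],L,0,v[4],0,(140,290,260,410),3.9,"pics/s3.png")
overlay(ps["top"],L,0,v[4],0,(155,305,270,420),3.9,"pics/t3.png")
E
```

```text
clock: 9.43
position: [0.5673, -0.1009, 0.2622]
tool_rot: [-3.142, -0.0, 0.08]
force: [-0.8, -0.3, -0.1]
grip_width: -0.0
clock: 10.18
position: [0.4827, 0.0081, 0.2617]
tool_rot: [-3.141, -0.0, 0.083]
force: [0.1, 0.0, -0.2]
grip_width: 0.0001
lathe [-0.0859  0.161   0.2617] 10.175 [ 0.1  0.  -0.2] [ 0.02  0.26 -0.19  1.92  0.06  0.96 -1.69]
```

View pics/s3.png

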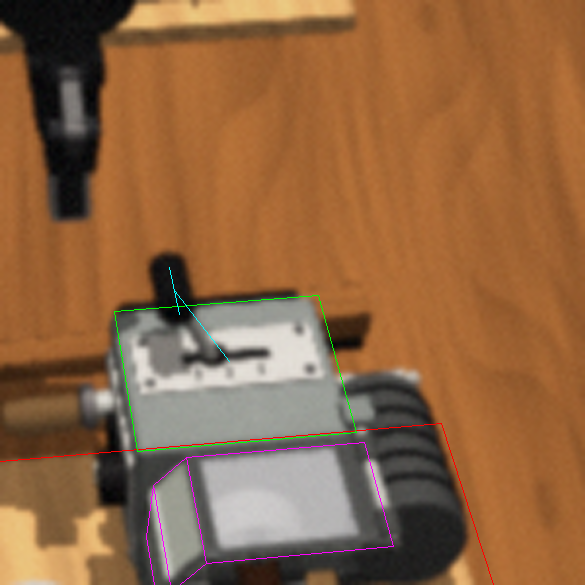

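View pics/t3.png

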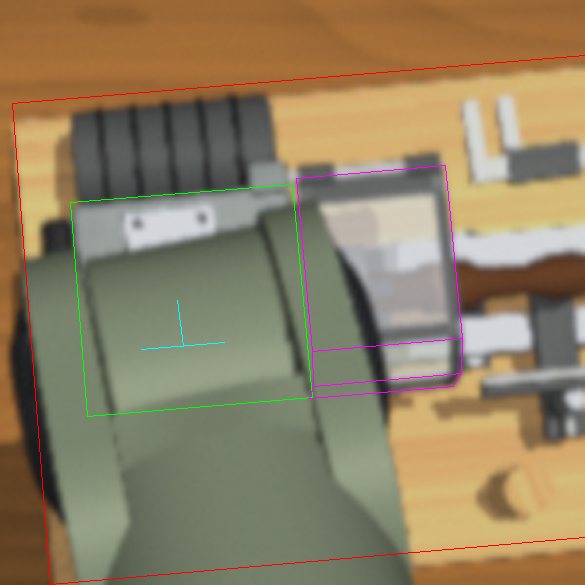

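The guard matches the closed-angle overlay in both views. The lever is still leaning to the front. Now I'll go down in front of the grip and push.

```bash
python3 -m handwheel '[[0,0,0.8,0,0,0],[0,0,0.8,0,0,0],[0,0,0.84,0,0,0],[0.5,0,0,0,0,0],[0.4,0,0,0,0,0],[0,0,0,0,0,0]]';python3 -m handwheel '[[0.24,0,0,0,0,0],[0.24,0,0,0,0,0],[0.24,0,0,0,0,0]]';python3 -m handwheel '[[0.24,0,0,0,0,0],[0.24,0,0,0,0,0],[0.24,0,0,0,0,0]]'; python3 -c "import plan"
```

```text
clock: 11.02
position: [0.5071, 0.0085, 0.2009]
tool_rot: [-3.141, -0.001, 0.08]
force: [-0.1, -1.3, -0.2]
grip_width: -0.0004
clock: 11.4
position: [0.5224, 0.0097, 0.2003]
tool_rot: [3.141, 0.004, 0.08]
force: [-16.8, -0.9, 11.8]
grip_width: 0.0003
clock: 11.78
position: [0.5423, 0.0114, 0.2004]
tool_rot: [-3.142, -0.0, 0.08]
force: [-0.3, -0.4, 0.8]
grip_width: -0.0
lathe [-0.0262  0.1596  0.2004] 11.775 [-0.3 -0.4  0.8] [ 0.    0.43 -0.18  1.85  0.1   0.87 -1.71]
```

```bash
python3 -m handwheel '[[0.24,0,0,0,0,0],[0.24,0,0,0,0,0],[0.24,0,0,0,0,0]]';python3 -m handwheel '[[0.24,0,0,0,0,0],[0.24,0,0,0,0,0],[0,0,0,0,0,0]]';python3 -m handwheel '[[0.12,0,0,0,0,0],[0.12,0,0,0,0,0],[0,0,0,0,0,0]]'; python3 -c "import plan"
```

```text
clock: 12.15
position: [0.5591, 0.0128, 0.2002]
tool_rot: [-3.142, 0.002, 0.08]
force: [-7.3, -0.6, 5.1]
grip_width: 0.0001
clock: 12.52
position: [0.5721, 0.0138, 0.2003]
tool_rot: [-3.142, -0.0, 0.08]
force: [-0.3, 0.7, -0.8]
grip_width: 0.0001
clock: 12.9
position: [0.5763, 0.0141, 0.2001]
tool_rot: [3.141, 0.003, 0.08]
force: [-10.8, -0.9, 5.7]
grip_width: 0.0002
lathe [0.0079 0.1596 0.2001] 12.9 [-10.8  -0.9   5.7] [-0.    0.48 -0.17  1.75  0.1   0.91 -1.71]
```

```bash
python3 -m handwheel '[[0.08,0,0,0,0,0],[0,0,0,0,0,0]]';python3 -m handwheel '[[0.06,0,0,0,0,0],[0,0,0,0,0,0]]'; python3 -c "import plan"
```

```text
clock: 13.15
position: [0.5766, 0.0142, 0.1999]
tool_rot: [3.141, 0.007, 0.08]
force: [-24.1, -0.3, 14.0]
grip_width: -0.0002
clock: 13.4
position: [0.5769, 0.0141, 0.1998]
tool_rot: [3.141, 0.009, 0.08]
force: [-32.9, -1.3, 20.9]
grip_width: -0.0
lathe [0.0085 0.1595 0.1998] 13.4 [-32.9  -1.3  20.9] [-0.    0.49 -0.17  1.75  0.1   0.92 -1.71]
```

Firm stop at the second position. I'll back off to the front, go up, and clear the view.

```bash
python3 -m handwheel '[[-0.5,0,0,0,0,0],[-1,0,0,0,0,0],[-1,0,0,0,0,0],[0,0,-1,0,0,0],[0,0,-1,0,0,0],[0,0,-1,0,0,0],[0,0,-1,0,0,0],[0,0,0,0,0,0]]'; python3 -m handwheel '[[0,-1,0,0,0,0],[0,-1,0,0,0,0],[0,-1,0,0,0,0],[0,-1,0,0,0,0],[0,-1,0,0,0,0],[0,-1,0,0,0,0],[0,-1,0,0,0,0],[0,-1,0,0,0,0]]'; python3 -m handwheel '[[0,-1,0,0,0,0],[0,-1,0,0,0,0],[0,-1,0,0,0,0],[0,-1,0,0,0,0],[0,0,0,0,0,0],[0,0,0,0,0,0]]'; python3 - <<'E'
from plan import *
ps={}
for n in("side","top"):
    p=bot.grab_frame(n);ps[n]=p
    r=bot.trace(p,"lever_grip");print(n,[(x["score"],x["point"]) for x in r[:2]])
    cv2.imwrite(f"pics/f{n}.png",p["pixels"])
pickle.dump(ps,open("p4.pkl","wb"))
overlay(ps["side"],L,0,v[4],.84,(195,345,260,410),3.9,"pics/s4.png")
overlay(ps["top"],L,0,v[4],.84,(155,305,270,420),3.9,"pics/t4.png")
E
```

```text
clock: 14.4
position: [0.5195, 0.0096, 0.3019]
tool_rot: [3.142, -0.003, 0.08]
force: [0.2, 0.2, -1.3]
grip_width: 0.0
clock: 15.4
position: [0.5024, 0.2096, 0.2996]
tool_rot: [3.141, 0.001, 0.08]
force: [0.3, -0.6, 0.1]
grip_width: -0.0001
clock: 16.15
position: [0.4947, 0.3078, 0.2997]
tool_rot: [3.141, 0.0, 0.08]
force: [-0.1, 0.4, 0.6]
grip_width: -0.0001
lathe [-0.0501  0.4588  0.2997] 16.15 [-0.1  0.4  0.6] [-0.44  0.4  -0.3   1.62  0.13  1.14 -2.26]
side [(0.69, [332.5, 215.4]), (0.21, [276.5, 394.6])]
top [(0.66, [314.8, 218.4])]
```

View pics/s4.png

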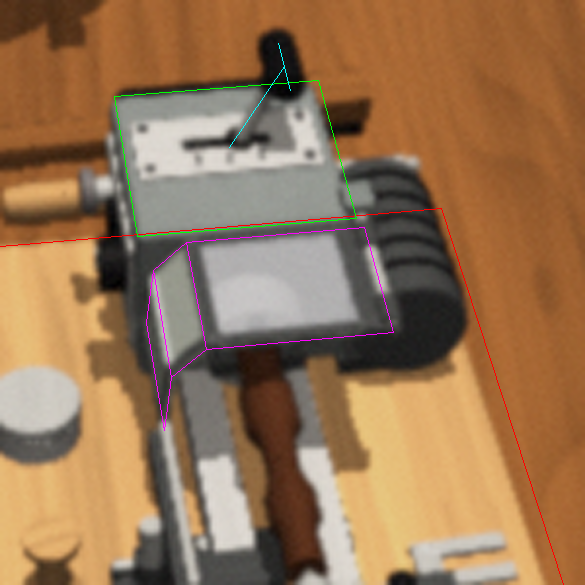

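View pics/t4.png

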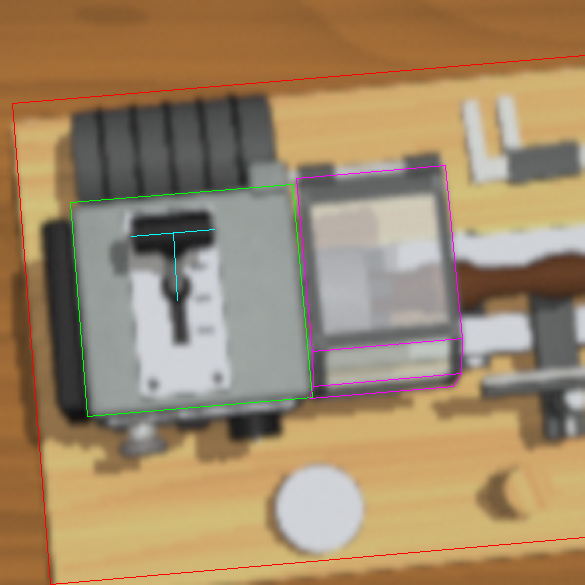

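View pics/ftop.png

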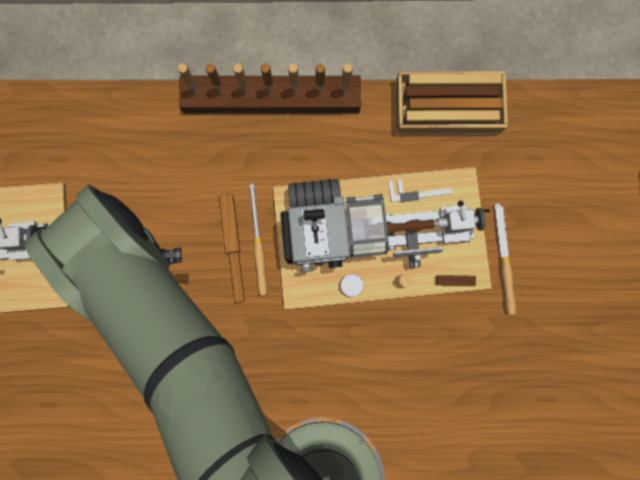

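The guard is closed and matches the overlay. The grip is at the back, at (314,218) in the top view, and all loose things lie as before. Handing in.

```bash
python3 -c "
from workcell import bot
print(bot.job_done(), bot.observe()['clock'])"
```

```text
the job is handed in; nothing more can be done
the job is handed in; nothing more can be done
```

The lathe is ready for the fast run, and I handed the job in at about 16 s on the robot's clock, against the 51 s limit.

- **Guard:** I pushed the raised guard (about 1.25 rad) forward from behind with the closed fingertips, followed its arc down and pressed it onto its stop. The stop showed as a rise to about 46 N vertical force on the fingertips with no more travel.
- **Lever:** I then pushed the T-lever to the back, past the first notch and on to its second stop. There it gave a firm reaction of about 33 N along the push.
- **Last checks:** The final pictures from both cameras match the model drawn over them, guard at 0 and lever at 0.84, to within about 2 pixels. The tools and pieces of wood lie where they were, as far as the pictures show. The arm is clear of everything.
- **Small disagreement:** The lathe's board appears about 9 mm off the position that best fits the headstock. I worked from the headstock, guard and lever instead, and the contacts came where that fit predicted. No check failed.

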